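# Lock the vial carousel

## Robot

A 6-joint arm with a two-finger parallel gripper is mounted at the origin on a cart in front of the work surface, level with it; the furniture and walls round the work are solid. World frame = base frame: x ahead of the robot, y to its left, z up, the work surface at z = 0. Lengths are in m, angles in rad, forces in N, time in s.
With the tool pointing down it reaches from about 0.25 to 0.725 m from the base axis. Payload 4 kg.
Tool frame: the origin (TCP) lies midway between the tips of the shut fingers; the grasp point (between the pads) lies 19 mm behind it; z points along the fingers, y is the direction in which the jaws open and shut (so a half turn about z gives the same grasp; the last joint's range is limited). The gripper opens to 85 mm and grips with 20 to 120 N. Pads are 22 mm wide; open, the fingers measure 114 mm over their backs; the gripper's body (76 mm by 85 mm) begins 54 mm behind the grasp point. The pads swing forward as they close: fully open they stand 13 mm farther back than shut.
Start: joints at [1.291, 0.241, 0.005, 1.335, 0, 1.571], TCP at [0.138, 0.481, 0.231] pointing down, gripper open.
Joint ranges: [-2.72, 2.72], [-1.05, 1.87], [-1.09, 1.28], [-1.99, 2.15], [-1.42, 1.44], [-3.14, 3.14]. Speed limits (rad/s): [2.79, 2.79, 3.14, 3.14, 3.14, 3.14].

## Interface

Orientations are given as a unit quaternion [x, y, z, w].
In Python, from workcell import bot gives the robot as it stands.
- The arm moves only by the shell command python3 -m inch 'ROWS'. ROWS is JSON, a list of rows, each a list of 5 numbers: the shift along the tool's x, y, z scaled (see below), then the turn about the tool's z scaled (see below), then the closure, from 0 (fully open) to 1 (shut). A call has 1 to 10 rows; each row is the pose to reach, as a shift and turn from the pose commanded when the call began, along the tool's axes at that moment; what a row does not reach only later rows make up. The controller multiplies each number of a shift by 100 cm and each number of a turn by 120 degrees. A row lasts 1/8 s, in which the tool goes at most 62.5 mm and 10.7 degrees, less where a joint would pass 70% of its speed; a pose out of reach is approached as far as the arm can. A call with a number of a shift or a turn outside -1 to 1 is refused whole. A call with a gripper value outside its range is refused whole. The fingers move at their own pace and stop on an object; the grip force is fixed at half the most. Time passes only in rows, so rows that repeat a pose let the fingers close. It gives the time, the measured TCP pose, the force and the opening at its end, in the units of the state.
- bot.get_obs(): the state, without advancing time (a new reading comes with each control period).
- bot.camera(name): name is "scene" or "top" or "wrist"; returns the picture (420x560x3 uint8, red, green, blue); there is no depth.
- bot.calibration(name): a dict with "intrinsics" (3x3 intrinsics, pixels), "xyz" and "attitude" of the camera in the world; the wrist camera has in their place "tool_from_camera" (4x4, takes a point from camera to tool coordinates, whose origin is the TCP and whose axes are the flange's). Camera axes: x right, y down, z forward; pixel columns grow to the right and rows downward; lengths in m; the calibration is good to about 2 mm. A picture is of the moment at which its call begins: read the wrist's pose just before it. calibration takes no time and is no camera call.
- bot.job_done(): hands the job in, once; it reports no verdict.
Trained networks look in the newest picture that a camera, given by its name, has taken for a name from the list of things; names that differ only in an ending like _2 or _b are one class to them, and where a whole thing is asked for, a point or a joint stands for the part that bears it (a point fixed in the world has none). Each returns a list of dicts, best first, with "score" (0 to 1); they miss things now and then, are a little off and sometimes report something else, mostly with a low value. They report only what shows in the picture. A call takes as long as a camera call. They do not tell look-alikes from the thing itself.
- bot.masks_of(camera, target): "pixels" (420x560 bool, what is visible of it) and "extent" ([left, top, width, height] as shares, 0 to 1, of the picture: columns of its width, rows of its height, round what is visible of it).
- bot.spot_point(camera, target): "point" ([column, row] as shares, 0 to 1, of the picture: columns of its width, rows of its height: a listed point, or the origin of a listed thing).
The state is a dict: "clock": time; "joint_pos": joint angles; "joint_vel": joint speeds; "tau": joint torques, N m; "eef_pos": TCP position; "tool_rot": TCP orientation; "ft_force": force on the tool from outside, world axes, zero at the start; "ft_torque": the same for the moment, N m; "grip_width": finger opening in m.
Only numpy, scipy, OpenCV 4.12 (cv2) and the standard library are available. Lean on these libraries where they do the work, as an engineer would, in place of code of your own. Each camera call takes 0.05 s, during which the arm holds its last target.

## Task

Lock the vial carousel so that it cannot turn while the next vials are loaded: push one of its upright finger pegs round until either slot of the disc faces the locking bar, then push the bar by its upright end plate through the slot until it is fully home, with the plate up against the guide block. Only push, with the fingertips or the outside of the fingers: do not grasp or lift anything, leave the vials standing in their holes and the other things where they are, and finish with the bar left home and the hand clear.

Things in the scene. Friction and masses are not known exactly. Their poses are not given: they have to be found in the camera images.
- stand: Fixed grey foot plate, heavy, does not move; keyhole-shaped, 184 mm across the round part. Origin on the disc's vertical axis at bench height. Its +x axis is the direction in which the bar is pushed; the bar and its aluminium guide block (x -128 to -92 mm, 46 mm wide, top 45 mm) lie on the -x side. A fixed hub (radius 30 mm, top 56 mm) with a socket for the bar stands in the middle.
- carousel: White vial disc, radius 84 mm, top face 46 mm above the bench; turns either way about the stand's axis with light friction (0.08 N m) and stays where left. Origin on the axis at bench height. Two opposite slots, 15 mm wide, run from rim to hub along its own +x and -x; two finger pegs stand on its own +y and -y. Vial holes at (+-38, +-27) and (+-58, +-27) mm in its frame; five hold vials.
- slot_a (a point): Mouth of one slot: middle of the slot on the disc's rim (84 mm from the axis, on the carousel's own +x), 31 mm above the bench. The mouth flares to 27 mm and centres the bar if it faces it within about 7 degrees; otherwise the bar stops against the rim. Either slot serves; once the bar is in, the disc has only 2 degrees of play.
- slot_b (a point): Mouth of the opposite slot (on the carousel's own -x), same height and shape.
- gate (a point): Fixed point of the stand in front of the bar's nose, 84 mm from the axis on the stand's -x axis, 31 mm above the bench: a slot faces the bar when its mouth is here. A peg then stands 90 degrees round from here, on the robot's side (the stand's +y).
- peg_a (a point): Centre of the top of one finger peg: upright steel rod, 12 mm diameter, 66 mm from the axis on the carousel's own +y, from the disc's face (46 mm) to 82 mm above the bench; a flange of 18 mm diameter, 4 mm high, at its foot. Vials stand at least 45 mm away from it. Either peg may be pushed; the one on the robot's side is easier to reach.
- peg_b (a point): The same for the other peg, on the carousel's own -y axis.
- lock_bar (a joint): Travel of the locking bar along the stand's +x: 0 drawn back (nose 4 mm clear of the disc), 0.068 m fully home (end plate against the guide block, nose in the hub). Steel bar 10 mm wide, 12 mm high, its middle 31 mm above the bench, rounded nose; slides with about 2 N friction and stays where it is left.
- bar_tab (a point): Middle of the outer face of the bar's upright end plate, the face to push on; the plate is 8 mm thick, 32 mm wide and reaches from 22 to 62 mm above the bench (this point: 42 mm). It moves with the bar: 204 mm from the axis at joint 0, 136 mm when home. Free bench lies behind it.
- bar_top (a point): Middle of the top edge of the bar's end plate, 62 mm above the bench (moves with the bar); its axes are parallel to the stand's.
- vial_1: Glass vial with screw cap, 15 mm diameter, 45 mm tall, standing 24 mm deep in the hole at (38, 27) mm of the carousel's frame, so its top is 67 mm above the bench; origin at its foot (22 mm above the bench). Loose; turns with the disc.
- vial_2: Glass vial with screw cap, 15 mm diameter, 45 mm tall, standing 24 mm deep in the hole at (58, 27) mm of the carousel's frame, so its top is 67 mm above the bench; origin at its foot (22 mm above the bench). Loose; turns with the disc.
- vial_3: Glass vial with screw cap, 15 mm diameter, 45 mm tall, standing 24 mm deep in the hole at (-58, 27) mm of the carousel's frame, so its top is 67 mm above the bench; origin at its foot (22 mm above the bench). Loose; turns with the disc.
- vial_4: Glass vial with screw cap, 15 mm diameter, 45 mm tall, standing 24 mm deep in the hole at (-38, -27) mm of the carousel's frame, so its top is 67 mm above the bench; origin at its foot (22 mm above the bench). Loose; turns with the disc.
- vial_5: Glass vial with screw cap, 15 mm diameter, 45 mm tall, standing 24 mm deep in the hole at (58, -27) mm of the carousel's frame, so its top is 67 mm above the bench; origin at its foot (22 mm above the bench). Loose; turns with the disc.
- jar: Loose white sample jar, 58 mm diameter, 62 mm tall, beside the bar; origin at its foot.
- dropper: Loose brown dropper bottle with black cap, 33 mm diameter, 88 mm tall, on the other side of the bar; origin at its foot.
- weight: Loose brass 50 g weight, 18 mm diameter, 31 mm tall, beyond the bar's outer end; origin at its foot.
Things that resemble listed ones, but are neither listed nor needed, are in the scene too. Leave any blue, red or turquoise look-alike of the dropper alone.

How it is judged:
By the outcome, as a careful person would: the job done as asked, in the order asked, and still so for the second after the job is handed in, with the robot touching nothing.
It also fails if it takes over 61 s, if anything falls off the work surface, if the arm or the gripper's body presses on something with over 40 N, if the wrist force passes 120 N, or if a joint passes its speed limit or range.

## Working session

There is one attempt and no reset: what is moved stays moved. The work goes in short steps, Python scripts to look and compute and a shell command to move; the robot and the scene stay as the last step left them, time stands still between calls to the robot, and variables do not carry over. Pictures are saved under pics/ and viewed, and the job is handed in when it is done.

```bash
ls; mkdir -p pics; python3 - <<'E'
from workcell import bot
import cv2,numpy as np
o=bot.get_obs();print({k:np.round(v,3).tolist() for k,v in o.items()})
for n in("scene","top"):
    im=bot.camera(n);cv2.imwrite(f"pics/{n}0.png",im[:,:,::-1]);c=bot.calibration(n);print(n,c)
    for t in("stand","carousel","slot_a","gate","peg_a","bar_tab","bar_top","jar","dropper","weight","vial_1"):
        r=bot.spot_point(n,t);print(t,[(round(d['score'],2),np.round(np.array(d['point'])*[560,420],1).tolist()) for d in r])
print(bot.calibration("wrist"))
E
```

```text
pics
{'clock': 0.0, 'joint_pos': [1.291, 0.241, 0.004, 1.335, -0.0, 1.571], 'joint_vel': [-0.0, 0.0, -0.0, 0.001, 0.001, 0.001], 'tau': [0.001, -37.232, 25.241, 0.017, 0.0, -0.0], 'eef_pos': [0.138, 0.48, 0.23], 'tool_rot': [0.139, 0.99, -0.001, -0.0], 'ft_force': [0.063, 0.045, 1.213], 'ft_torque': [0.009, 0.041, -0.013], 'grip_width': 0.086}
scene {'intrinsics': array([[395.53372027,   0.        , 278.61925526],
       [  0.        , 395.53372027, 209.26090847],
       [  0.        ,   0.        ,   1.        ]]), 'xyz': array([ 0.00125716, -0.67853944,  0.58462021]), 'attitude': array([ 0.79897899, -0.39202107,  0.2007928 , -0.40943169])}
stand [(0.85, [250.4, 233.6]), (0.58, [233.7, 238.0])]
carousel [(0.97, [249.4, 239.4])]
slot_a [(0.97, [219.2, 237.2]), (0.77, [283.7, 210.5]), (0.58, [242.0, 240.7])]
gate [(0.74, [282.6, 233.9])]
peg_a [(0.92, [235.7, 191.2]), (0.77, [263.2, 220.5])]
bar_tab [(0.9, [335.3, 246.3])]
bar_top [(0.71, [336.9, 238.0])]
jar [(0.59, [292.2, 277.7])]
dropper [(0.98, [330.7, 294.4]), (0.68, [312.8, 234.0]), (0.67, [167.6, 223.2]), (0.63, [366.9, 287.6]
[... 932 characters left out ...]
258.0])]
weight [(0.59, [337.1, 180.0])]
vial_1 [(0.63, [247.9, 212.1]), (0.54, [253.4, 265.5]), (0.46, [251.8, 234.2]), (0.38, [231.7, 255.7]), (0.37, [275.8, 214.9])]
{'intrinsics': array([[294.95684961,   0.        , 278.64454737],
       [  0.        , 294.95684961, 206.39613958],
       [  0.        ,   0.        ,   1.        ]]), 'tool_from_camera': array([[-1.44880129e-04, -9.45447394e-01, -3.25774774e-01,
         8.50276525e-02],
       [ 9.99999585e-01, -4.29891989e-04,  8.02886573e-04,
        -6.82740908e-05],
       [-8.99134984e-04, -3.25774523e-01,  9.45447065e-01,
        -1.42746194e-01],
       [ 0.00000000e+00,  0.00000000e+00,  0.00000000e+00,
         1.00000000e+00]])}
```

View pics/scene0.png

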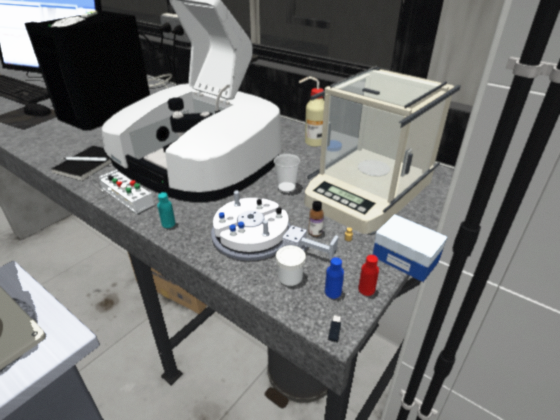

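View pics/top0.png

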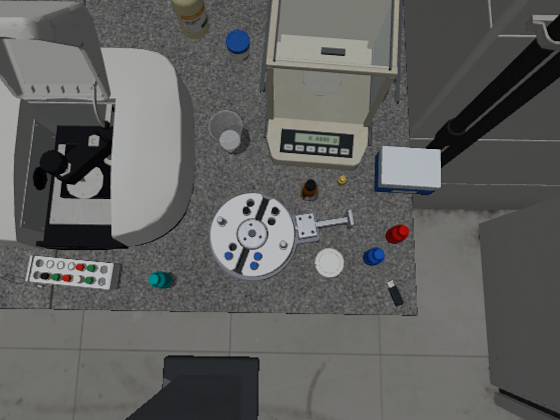

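```bash
cat > h.py <<'E'
import numpy as np
from scipy.spatial.transform import Rotation as R
from workcell import bot
def ray(c,uv,z):
    K=c['intrinsics'];d=R.from_quat(c['attitude']).apply(np.linalg.inv(K)@[uv[0],uv[1],1]);o=np.array(c['xyz'])
    return o+d*(z-o[2])/d[2]
def proj(c,p):
    q=R.from_quat(c['attitude']).inv().apply(np.array(p)-c['xyz']);q=q@c['intrinsics'].T;return q[:2]/q[2]
def tf():
    o=bot.get_obs();return o,np.array(o['eef_pos']),R.from_quat(o['tool_rot'])
E
python3 - <<'E'
from h import *
t=bot.calibration("top");s=bot.calibration("scene")
for n,c,uv,z in [("stand",t,(253.5,236),0),("stand",s,(250.4,233.6),0),("car",t,(254.4,233.8),0),("car",s,(249.4,239.4),0),("gate",t,(292.8,227.9),.031),("gate",s,(282.6,233.9),.031),
("pegA",t,(285.9,239.3),.082),("pegB",t,(218.4,219.2),.082),("pegA",s,(263.2,220.5),.082),("pegB",s,(235.7,191.2),.082),("slot",t,(234.8,272.9),.031),("slot",t,(265.3,194.2),.031),("slot",s,(219.2,237.2),.031),("slot",s,(283.7,210.5),.031),
("tab",t,(351.9,215.8),.042),("tab",s,(335.3,246.3),.042),("top",t,(351.6,213.7),.062),("top",s,(336.9,238),.062),("jar",t,(328.1,264.8),0),("weight",t,(337.1,180),0)]:
    print(n,np.round(ray(c,uv,z),4))
E
```

```text
stand [ 0.5277 -0.1944  0.    ]
stand [ 0.5266 -0.1887  0.    ]
car [ 0.5324 -0.1962  0.    ]
car [ 0.5094 -0.2006  0.    ]
gate [ 0.5416 -0.2761  0.031 ]
gate [ 0.5414 -0.2715  0.031 ]
pegA [ 0.5117 -0.2612  0.082 ]
pegB [ 0.5488 -0.1301  0.082 ]
pegA [ 0.502  -0.2501  0.082 ]
pegB [ 0.5494 -0.1282  0.082 ]
slot [ 0.4486 -0.1605  0.031 ]
slot [ 0.6115 -0.2185  0.031 ]
slot [ 0.4478 -0.169   0.031 ]
slot [ 0.6131 -0.2203  0.031 ]
tab [ 0.5666 -0.3955  0.042 ]
tab [ 0.5654 -0.3908  0.042 ]
top [ 0.5672 -0.3915  0.062 ]
top [ 0.5689 -0.3906  0.062 ]
jar [ 0.4698 -0.3513  0.    ]
weight [ 0.6524 -0.3722  0.    ]
```

The top view shows the carousel at about (252,234) with its pegs near (284,243) and (222,222). The bar plate is at (351,218), the jar at (329,263), the weight at (342,180) and the brown dropper at (309,189). I'll overlay a fitted model to check the pose.

```bash
cat >> h.py <<'E'
def overlay(name,img,A,yaw,car,bar,fn,win,k):
    import cv2
    c=bot.calibration(name);x0,y0,w,hh=win
    im=cv2.resize(img[y0:y0+hh,x0:x0+w,::-1],None,fx=k,fy=k,interpolation=cv2.INTER_CUBIC)
    def W(p,z,ang):
        return [A[0]+p[0]*np.cos(ang)-p[1]*np.sin(ang),A[1]+p[0]*np.sin(ang)+p[1]*np.cos(ang),z]
    def poly(pts,col):
        q=np.array([(proj(c,p)-[x0,y0]+.5)*k for p in pts]);cv2.polylines(im,[np.int32(np.round(q))],True,col,1)
    circ=lambda ctr,r:[(ctr[0]+r*np.cos(a),ctr[1]+r*np.sin(a)) for a in np.linspace(0,6.283,60)]
    poly([W(p,.046,yaw) for p in circ((0,0),.084)],(0,255,0))
    poly([W(p,.056,yaw) for p in circ((0,0),.030)],(0,255,0))
    poly([W(p,.0,yaw) for p in circ((0,0),.092)],(0,160,0))
    for s in(1,-1): poly([W(p,.082,car) for p in circ((0,s*.066),.006)],(0,0,255))
    for s in(1,-1): poly([W(p,.046,car) for p in [(s*.03,.0075),(s*.084,.0075),(s*.084,-.0075),(s*.03,-.0075)]],(255,0,255))
    poly([W(p,.045,yaw) for p in [(-.128,.023),(-.092,.023),(-.092,-.023),(-.128,-.023)]],(255,255,0))
    poly([W((-.204+bar+a,b),.062,yaw) for a,b in [(0,.016),(.008,.016),(.008,-.016),(0,-.016)]],(0,255,255))
    for x,y in [(.038,.027),(.058,.027),(-.058,.027),(-.038,-.027),(.058,-.027)]: poly([W(p,.067,car) for p in circ((x,y),.0075)],(255,128,0))
    cv2.imwrite(fn,im)
E
python3 - <<'E'
from h import *
import cv2
A=np.array([.530,-.193]);yaw=np.arctan2(.201,-.036)
pa=np.arctan2(-.068+.0,-.018);
s=bot.camera("top")
for i,car in enumerate((pa-np.pi/2,)):
    overlay("top",s,A,yaw,car,0,"pics/ov1.png",(200,170,180,130),4)
print(np.degrees([yaw,pa]))
E
```

```text
[ 100.15426658 -104.82647997]
```

View pics/ov1.png

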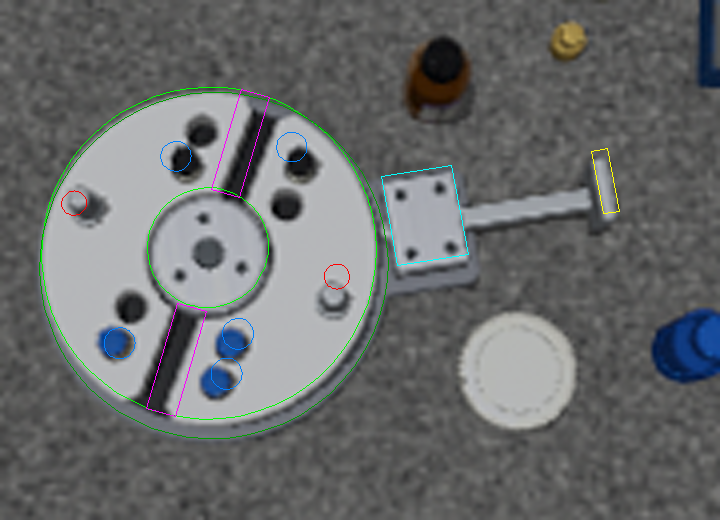

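```bash
python3 - <<'E'
from h import *
import cv2
A=np.array([.5295,-.193]);yaw=np.radians(100)
th=np.radians(-112.5)
overlay("top",bot.camera("top"),A,yaw,th-np.pi/2,0,"pics/ov2.png",(200,170,180,130),4)
overlay("scene",bot.camera("scene"),A,yaw,th-np.pi/2,0,"pics/ov2s.png",(200,170,180,130),4)
# plan: tool x -> 130deg
o,p,r=tf();print(p,np.degrees(np.arctan2(*r.as_matrix()[[1,0],0])))
n=np.array([np.cos(np.radians(130)),np.sin(np.radians(130))])
for d in (-90,-100,-112.5,-125,-135,-145,-155,-165,-170):
    a=np.radians(d);T=A+.066*np.array([np.cos(a),np.sin(a)])-n*.017
    print(d,np.round(T,4), np.round(r.inv().apply([*(T-p[:2]),.0]),4))
E
```

```text
[0.1380847  0.48055905 0.23131441] 163.96952280105006
-90 [ 0.5404 -0.272 ] [-0.5945 -0.6122 -0.    ]
-100 [ 0.529 -0.271] [-0.5832 -0.6144 -0.    ]
-112.5 [ 0.5152 -0.267 ] [-0.5689 -0.6144 -0.    ]
-125 [ 0.5026 -0.2601] [-0.5548 -0.6112 -0.    ]
-135 [ 0.4938 -0.2527] [-0.5443 -0.6065 -0.    ]
-145 [ 0.4864 -0.2439] [-0.5348 -0.6001 -0.    ]
-155 [ 0.4806 -0.2339] [-0.5265 -0.5921 -0.    ]
-165 [ 0.4767 -0.2231] [-0.5197 -0.5828 -0.    ]
-170 [ 0.4754 -0.2175] [-0.517  -0.5777 -0.    ]
```

View pics/ov2.png

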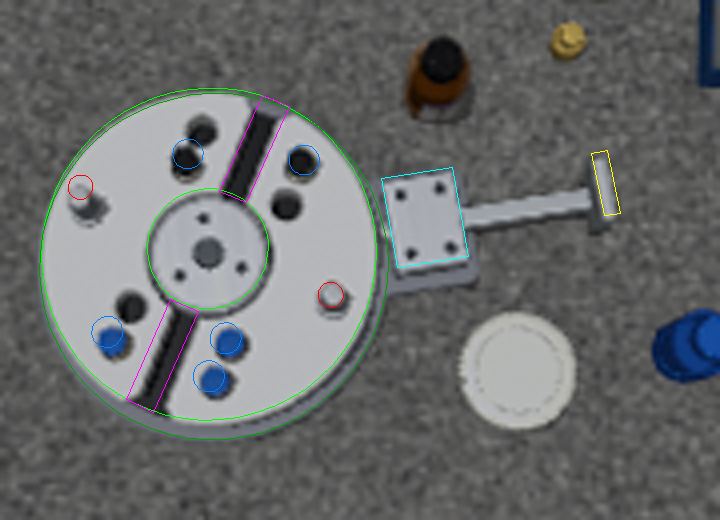

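View pics/ov2s.png

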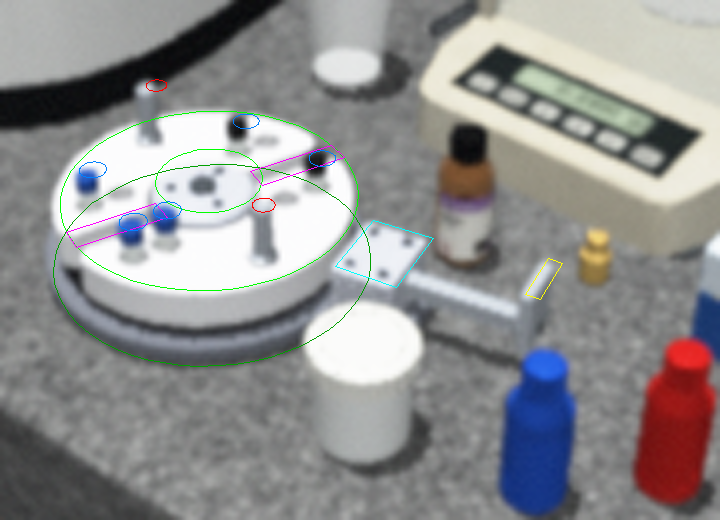

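```bash
python3 - <<'E'
from h import *
o,p,r=tf()
for q in [(.36,-.15,.23),(.533,-.273,.16)]: print(r.inv().apply(np.array(q)-p).round(3))
E
```

```text
[-0.387 -0.545  0.001]
[-0.588 -0.615  0.071]
```

```bash
python3 -m inch '[[-0.036,-0.05,0,0.07,1],[-0.072,-0.1,0,0.14,1],[-0.108,-0.15,0,0.21,1],[-0.144,-0.2,0,0.283,1],[-0.18,-0.25,0,0.283,1],[-0.216,-0.3,0,0.283,1],[-0.252,-0.35,0,0.283,1],[-0.288,-0.4,0,0.283,1],[-0.324,-0.45,0,0.283,1],[-0.36,-0.5,0,0.283,1]]'; python3 - <<'E'
from h import *
o,p,r=tf();print(o['joint_pos'],p,np.degrees(np.arctan2(*r.as_matrix()[[1,0],0])))
for q in [(.36,-.15,.23),(.533,-.273,.16),(.533,-.273,.072)]: print(r.inv().apply(np.array(q)-p).round(3))
E
```

```text
clock: 2.6
eef_pos: [0.3465, -0.1017, 0.2318]
tool_rot: [0.423, 0.906, 0.0, 0.001]
ft_force: [1.7, 1.2, 0.3]
grip_width: -0.0003
[-2.85870919e-01 -3.84500603e-02 -3.09112274e-01  1.29826758e+00
  4.46444074e-04  5.87519905e-01] [ 0.34646705 -0.10169289  0.23179642] 129.95836317050748
[-0.046 -0.021  0.002]
[-0.251  0.033  0.072]
[-0.251  0.033  0.16 ]
```

```bash
python3 -m inch '[[-0.05,0.007,0,0,1],[-0.1,0.014,0.02,0,1],[-0.15,0.02,0.04,0,1],[-0.2,0.027,0.06,0,1],[-0.251,0.033,0.08,0,1],[-0.251,0.033,0.11,0,1],[-0.251,0.033,0.11,0,1]]'; python3 - <<'E'
from h import *
import cv2
o,p,r=tf();print(p,np.degrees(np.arctan2(*r.as_matrix()[[1,0],0])))
for n in("scene","wrist","top"): cv2.imwrite(f"pics/{n}2.png",bot.camera(n)[:,:,::-1])
E
```

```text
clock: 3.48
eef_pos: [0.5305, -0.2697, 0.1179]
tool_rot: [0.423, 0.906, 0.0, -0.004]
ft_force: [-0.3, -0.1, 0.8]
grip_width: -0.0002
[ 0.53052926 -0.26967417  0.11791301] 129.9809675570165
```

View pics/wrist2.png

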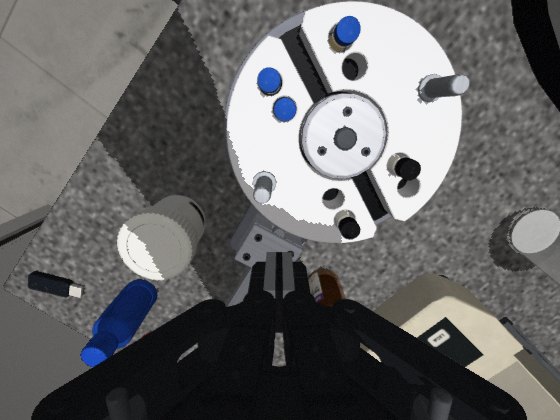

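View pics/scene2.png

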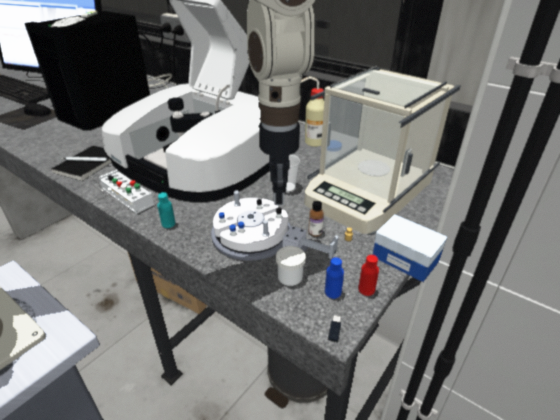

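The wrist view shows the hub centre at (345,138), the near peg top at about (263,182), the far peg top at (459,85), and the fingertips over the guide block. I'll measure these with the wrist camera.

```bash
cat >> h.py <<'E'
def wcal():
    c=bot.calibration("wrist");o,p,r=tf();M=c['tool_from_camera']
    return dict(intrinsics=c['intrinsics'],xyz=p+r.apply(M[:3,3]),attitude=(r*R.from_matrix(M[:3,:3])).as_quat())
E
python3 - <<'E'
from h import *
c=wcal();im=bot.camera("wrist")
for n,uv,z in[("hub",(345,138),.056),("pegA",(263,182),.082),("pegB",(459,85),.082),("jar",(160,245),.062)]:print(n,ray(c,uv,z).round(4))
for t,z in(("peg_a",.082),("slot_a",.031),("gate",.031),("bar_top",.062),("carousel",0)):
    for d in bot.spot_point("wrist",t):
        uv=np.array(d['point'])*[560,420];print(t,round(d['score'],2),uv.round(),ray(c,uv,z).round(4))
E
```

```text
hub [ 0.5275 -0.1928  0.056 ]
pegA [ 0.5005 -0.2479  0.082 ]
pegB [ 0.5508 -0.1306  0.082 ]
jar [ 0.4738 -0.3415  0.062 ]
peg_a 0.77 [459.  83.] [ 0.5498 -0.1299  0.082 ]
peg_a 0.59 [261. 189.] [ 0.5024 -0.2525  0.082 ]
slot_a 0.82 [283.  25.] [ 0.4467 -0.1636  0.031 ]
slot_a 0.76 [381. 221.] [ 0.6058 -0.2212  0.031 ]
slot_a 0.52 [181. 215.] [ 0.4716 -0.3271  0.031 ]
gate 0.6 [281. 223.] [ 0.5414 -0.2776  0.031 ]
```

```bash
python3 - <<'E'
from h import *
A=np.array([.5275,-.193]);n=np.array([np.cos(np.radians(130)),np.sin(np.radians(130))])
o,p,r=tf();print(p,o['clock'])
for d in (-105,-112,-120,-128,-136,-144,-152,-158,-164):
    a=np.radians(d);T=A+.066*np.array([np.cos(a),np.sin(a)])-n*.017
    print(d,np.round(T,4), np.round(r.inv().apply([*(T-p[:2]),.072-p[2]]),3))
E
```

```text
[ 0.53304041 -0.27047697  0.12258905] 3.925
-105 [ 0.5213 -0.2698] [ 0.008 -0.009  0.051]
-112 [ 0.5137 -0.2672] [ 0.015 -0.013  0.051]
-120 [ 0.5054 -0.2632] [ 0.023 -0.016  0.051]
-128 [ 0.4978 -0.258 ] [ 0.032 -0.019  0.051]
-136 [ 0.491  -0.2519] [ 0.041 -0.02   0.05 ]
-144 [ 0.485  -0.2448] [ 0.051 -0.02   0.05 ]
-152 [ 0.4802 -0.237 ] [ 0.06  -0.019  0.05 ]
-158 [ 0.4772 -0.2307] [ 0.066 -0.017  0.05 ]
-164 [ 0.475  -0.2242] [ 0.073 -0.015  0.05 ]
```

```bash
python3 -m inch '[[0,-0.006,0.025,0,1],[0,-0.01,0.05,0,1],[0.004,-0.011,0.05,0,1],[0.01,-0.012,0.05,0,1],[0.015,-0.013,0.05,0,1],[0.023,-0.016,0.05,0,1],[0.032,-0.019,0.05,0,1],[0.041,-0.02,0.05,0,1],[0.048,-0.02,0.05,0,1],[0.048,-0.02,0.05,0,1]]'; python3 - <<'E'
from h import *
import cv2
o,p,r=tf();print(p)
c=wcal();cv2.imwrite("pics/wrist3.png",bot.camera("wrist")[:,:,::-1])
cv2.imwrite("pics/top3.png",cv2.resize(bot.camera("top")[170:300,200:380,::-1],None,fx=4,fy=4))
A=np.array([.5275,-.193])
for t,z in(("peg_a",.082),("slot_a",.031)):
    for d in bot.spot_point("wrist",t):
        uv=np.array(d['point'])*[560,420];q=ray(c,uv,z);v=q[:2]-A;print(t,round(d['score'],2),uv.round(),q.round(4),np.hypot(*v),np.degrees(np.arctan2(v[1],v[0])))
E
```

```text
clock: 5.18
eef_pos: [0.4857, -0.2451, 0.071]
tool_rot: [0.422, 0.907, 0.001, -0.001]
ft_force: [-0.3, 0.3, -0.7]
grip_width: 0.0001
[ 0.48568987 -0.24507965  0.07102392]
peg_a 0.96 [278. 246.] [ 0.473 -0.231  0.082] 0.06645501782217852 -145.08809677016637
peg_a 0.59 [543. 261.] [ 0.5809 -0.1516  0.082 ] 0.06755741014967763 37.81803934434768
slot_a 0.57 [400.  78.] [ 0.4744 -0.1249  0.031 ] 0.08639928497146879 127.95958880244477
```

View pics/wrist3.png

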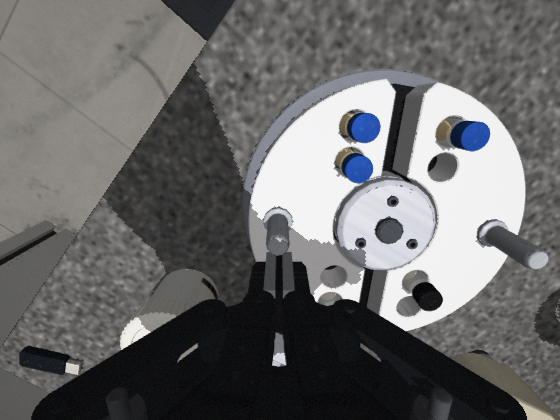

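View pics/top3.png

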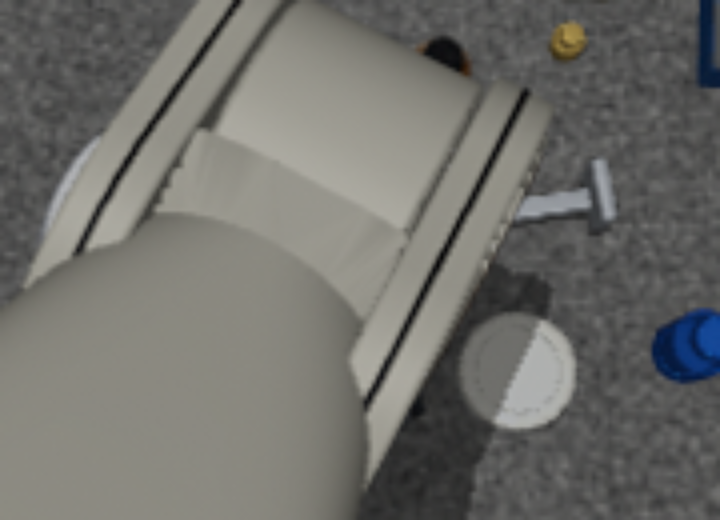

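The peg is against the fingertips at (278,245) and the disc is at about −144°, as planned. I'll continue the sweep to −169.5°.

```bash
python3 - <<'E'
from h import *
A=np.array([.5275,-.193]);n=np.array([np.cos(np.radians(130)),np.sin(np.radians(130))])
o,p,r=tf();print(p)
for d in (-144,-152,-158,-164,-167,-169.5):
    a=np.radians(d);T=A+.066*np.array([np.cos(a),np.sin(a)])-n*.017
    print(d,np.round(T,4), np.round(r.inv().apply([*(T-p[:2]),.072-p[2]]),4))
E
```

```text
[ 0.4865461  -0.24617352  0.07106803]
-144 [ 0.485  -0.2448] [ 0.002  -0.0003 -0.0009]
-152 [ 0.4802 -0.237 ] [ 0.0111  0.001  -0.0009]
-158 [ 0.4772 -0.2307] [ 0.0178  0.0028 -0.0009]
-164 [ 0.475  -0.2242] [ 0.0243  0.0053 -0.0009]
-167 [ 0.4741 -0.2209] [ 0.0274  0.0068 -0.0009]
-169.5 [ 0.4735 -0.2181] [ 0.0299  0.0081 -0.0009]
```

```bash
python3 -m inch '[[0.006,0,0,0,1],[0.012,0.001,0,0,1],[0.018,0.003,0,0,1],[0.024,0.005,0,0,1],[0.028,0.007,0,0,1],[0.0295,0.008,0,0,1],[0.0295,0.008,0,0,1]]'; python3 - <<'E'
from h import *
import cv2
o,p,r=tf();print(p)
c=wcal();cv2.imwrite("pics/wrist4.png",bot.camera("wrist")[:,:,::-1])
A=np.array([.5275,-.193])
for t,z in(("peg_a",.082),("slot_a",.031)):
    for d in bot.spot_point("wrist",t):
        uv=np.array(d['point'])*[560,420];q=ray(c,uv,z);v=q[:2]-A;print(t,round(d['score'],2),uv.round(),q.round(4),np.hypot(*v),np.degrees(np.arctan2(v[1],v[0])))
E
```

```text
clock: 6.25
eef_pos: [0.4736, -0.2183, 0.0713]
tool_rot: [0.422, 0.906, 0.0, -0.0]
ft_force: [-0.5, -0.1, 0.5]
grip_width: 0.0001
[ 0.47364361 -0.21834388  0.07131428]
peg_a 0.87 [280. 248.] [ 0.4625 -0.2051  0.082 ] 0.06615821505649155 -169.4943478306848
peg_a 0.62 [485. 347.] [ 0.5918 -0.178   0.082 ] 0.06597527245568768 13.113332732066379
slot_a 0.75 [437. 146.] [ 0.5084 -0.1098  0.031 ] 0.08537826616812293 102.8991255963212
```

View pics/wrist4.png

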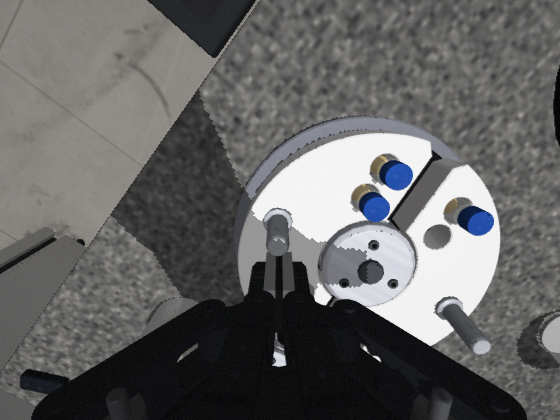

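```bash
python3 -m inch '[[-0.01,-0.004,-0.002,0,1],[-0.02,-0.005,-0.03,0,1],[-0.03,-0.005,-0.08,0,1],[-0.08,-0.005,-0.1,0.07,1],[-0.12,-0.03,-0.12,0.15,1],[-0.16,-0.05,-0.12,0.25,1],[-0.16,-0.05,-0.12,0.25,1]]'; python3 - <<'E'
from h import *
import cv2
o,p,r=tf();print(p,np.degrees(np.arctan2(*r.as_matrix()[[1,0],0])),o['joint_pos'])
A=np.array([.5275,-.193])
for n in("wrist","top","scene"):
  c=wcal() if n=="wrist" else bot.calibration(n);cv2.imwrite(f"pics/{n}5.png",bot.camera(n)[:,:,::-1])
  for t,z in(("peg_a",.082),("slot_a",.031),("gate",.031),("bar_top",.062)):
    for d in bot.spot_point(n,t):
        uv=np.array(d['point'])*[560,420];q=ray(c,uv,z);v=q[:2]-A;print(n,t,round(d['score'],2),uv.round(),q.round(4),np.hypot(*v).round(4),np.degrees(np.arctan2(v[1],v[0])).round(1))
E
```

```text
clock: 7.28
eef_pos: [0.5381, -0.3773, 0.1903]
tool_rot: [0.645, 0.764, -0.0, 0.0]
ft_force: [0.2, 0.4, -0.2]
grip_width: 0.0001
[ 0.53812122 -0.37725172  0.19029735] 99.72293552001624 [-6.11235570e-01  5.78891494e-01  4.08643814e-01  1.40003910e+00
 -4.26663363e-04  7.89863390e-01]
wrist slot_a 0.71 [301.  86.] [ 0.5413 -0.2736  0.031 ] 0.0817 -80.3
wrist slot_a 0.59 [364. 132.] [ 0.6116 -0.3053  0.031 ] 0.1403 -53.2
wrist gate 0.74 [299.  88.] [ 0.5392 -0.2761  0.031 ] 0.0839 -82.0
wrist bar_top 0.91 [302. 208.] [ 0.5617 -0.3843  0.062 ] 0.1943 -79.8
top peg_a 0.97 [244. 199.] [ 0.5896 -0.1779  0.082 ] 0.0639 13.6
top peg_a 0.71 [261. 265.] [ 0.4629 -0.2153  0.082 ] 0.0684 -161.0
top slot_a 0.64 [210. 241.] [ 0.5111 -0.1076  0.031 ] 0.0869 100.9
top gate 0.7 [291. 225.] [ 0.5465 -0.2726  0.031 ] 0.0818 -76.6
scene peg_a 0.88 [232. 223.] [ 0.4567 -0.2029  0.082 ] 0.0715 -172.1
scene peg_a 0.85 [263. 192.] [ 0.5856 -0.1819  0.082 ] 0.0592 10.8
scene slot_a 0.76 [285. 232.] [ 0.5511 -0.2708  0.031 ] 0.0813 -73.1
scene slot_a 0.7 [219. 215.] [ 0.5058 -0.1106  0.031 ] 0.0852 104.7
scene slot_a 0.32 [251. 235.] [ 0.497  -0.2191  0.031 ] 0.0401 -139.5
scene gate 0.79 [286. 232.] [ 0.5523 -0.2719  0.031 ] 0.0827 -72.5
scene bar_top 0.91 [334. 237.] [ 0.5678 -0.3851  0.062 ] 0.1963 -78.2
```

View pics/wrist5.png

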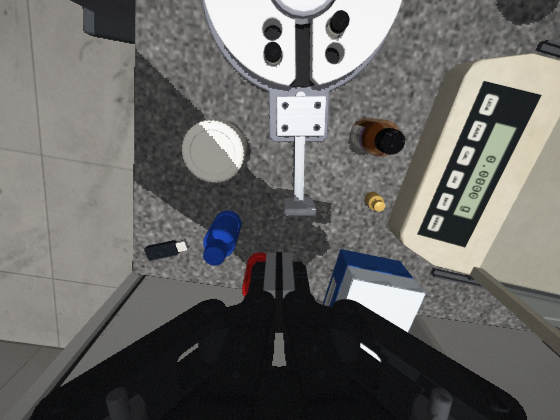

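View pics/top5.png

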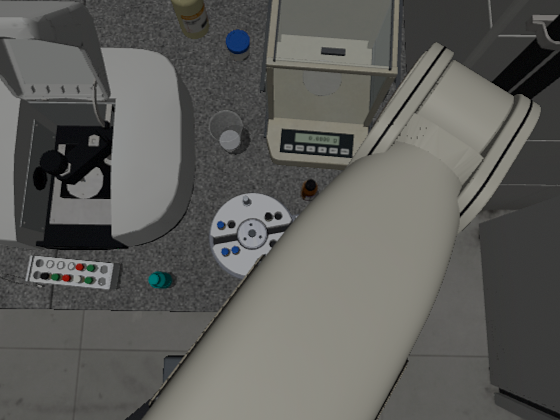

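```bash
python3 - <<'E'
import cv2
im=cv2.imread("pics/wrist5.png");cv2.imwrite("pics/w5c.png",cv2.resize(im[0:220,210:400],None,fx=2.7,fy=2.7,interpolation=cv2.INTER_CUBIC))
E
```

```text
(no output)
```

View pics/w5c.png

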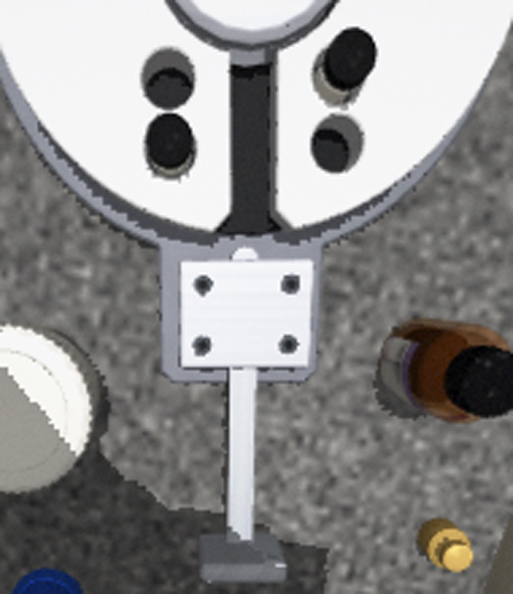

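```bash
python3 - <<'E'
from h import *
c=wcal()
P=lambda u,v,z: ray(c,(u/2.7+210,v/2.7),z)[:2]
s1=P(252.5,70,.046);s2=P(252,203,.046);b1=P(243,380,.037);b2=P(242,520,.037);no=P(245,250,.033);g=(P(203,284,.045)+P(291,284,.045)+P(202,345,.045)+P(288,343,.045))/4
print(s1,s2,b1,b2,no,g)
an=lambda a,b:np.degrees(np.arctan2(*(a-b)[::-1]))
print("slot",an(s1,s2),"bar",an(b1,b2),"nose-b2",an(no,b2),"gate blk",an(no,g))
A=np.array([.5275,-.193]);print("slot pos ang",an(s2,A),"guide",an(g,A),"bar",an(b2,A),"nose",an(no,A))
tb=[P(202,537,.062),P(285,537,.062),P(202,580,.062),P(286,580,.062)];print(tb)
o,p,r=tf();print(o['clock'],p,r.as_matrix()[:,0])
E
```

```text
[ 0.53255112 -0.22381004] [ 0.54013534 -0.26162854] [ 0.54937542 -0.31961772] [ 0.55951848 -0.37205507] [ 0.5415446  -0.27567761] [ 0.54525942 -0.29667406]
slot 101.33982355477912 bar 100.94763384927282 nose-b2 100.56399709253675 gate blk 100.03329878452391
slot pos ang -79.56798374043231 guide -80.27954718273698 bar -79.861573698547 nose -80.35909019514735
[array([ 0.54355276, -0.37388773]), array([ 0.5728348, -0.368719 ]), array([ 0.54652398, -0.39006841]), array([ 0.57671459, -0.38473982])]
8.025 [ 0.53822415 -0.37335663  0.19140767] [-1.74056553e-01  9.84735657e-01 -4.84000672e-05]
```

```bash
python3 - <<'E'
from h import *
t=bot.calibration("top")
for n,uv in(("red top",(403,230)),("red bot",(392,238)),("blue",(372,259))):
    print(n,ray(t,uv,.088 if 'top' in n else .005).round(3))
o,p,r=tf()
for rr in (.235,.215,.190,.165,.145):
  T=np.array([.5275+.182*rr,-.193-.983*rr]);print(rr,T.round(4),r.inv().apply([*(T-p[:2]),.042-p[2]]).round(4))
E
```

```text
red top [ 0.532 -0.485  0.088]
red bot [ 0.527 -0.485  0.005]
blue [ 0.483 -0.442  0.005]
0.235 [ 0.5703 -0.424 ] [-0.0554  0.0227  0.1494]
0.215 [ 0.5666 -0.4043] [-0.0355  0.0226  0.1494]
0.19 [ 0.5621 -0.3798] [-0.0105  0.0224  0.1494]
0.165 [ 0.5575 -0.3552] [0.0145 0.0222 0.1494]
0.145 [ 0.5539 -0.3355] [0.0345 0.022  0.1494]
```

```bash
python3 -m inch '[[-0.03,0.0125,0.02,0.006,1],[-0.054,0.0225,0.04,0.006,1],[-0.054,0.0225,0.08,0.006,1],[-0.054,0.0225,0.11,0.006,1],[-0.054,0.0225,0.13,0.006,1],[-0.054,0.0225,0.145,0.006,1],[-0.054,0.0225,0.145,0.006,1]]'; python3 - <<'E'
from h import *
import cv2
o,p,r=tf();print(p,np.degrees(np.arctan2(*r.as_matrix()[[1,0],0])))
for n in("wrist","scene"): cv2.imwrite(f"pics/{n}6.png",cv2.resize(bot.camera(n)[:,:,::-1],None,fx=1,fy=1))
im=cv2.imread("pics/scene6.png");cv2.imwrite("pics/s6c.png",cv2.resize(im[150:310,210:420],None,fx=3.5,fy=3.5))
for rr in (.235,.215,.190,.165,.150,.147,.144):
  T=np.array([.5275+.182*rr,-.193-.983*rr]);print(rr,T.round(4),r.inv().apply([*(T-p[:2]),.042-p[2]]).round(4))
E
```

```text
clock: 8.9
eef_pos: [0.5689, -0.4222, 0.0448]
tool_rot: [0.648, 0.762, -0.0, -0.001]
ft_force: [0.6, 0.0, 0.3]
grip_width: 0.0
[ 0.56893506 -0.42221184  0.04484065] 99.28806953467978
0.235 [ 0.5703 -0.424 ] [-0.002   0.001   0.0028]
0.215 [ 0.5666 -0.4043] [0.018  0.0006 0.0029]
0.19 [ 0.5621 -0.3798] [0.043  0.0001 0.0029]
0.165 [ 0.5575 -0.3552] [ 0.068  -0.0004  0.003 ]
0.15 [ 0.5548 -0.3405] [ 0.083  -0.0007  0.003 ]
0.147 [ 0.5543 -0.3375] [ 0.086  -0.0008  0.003 ]
0.144 [ 0.5537 -0.3346] [ 0.089  -0.0009  0.003 ]
```

View pics/wrist6.png

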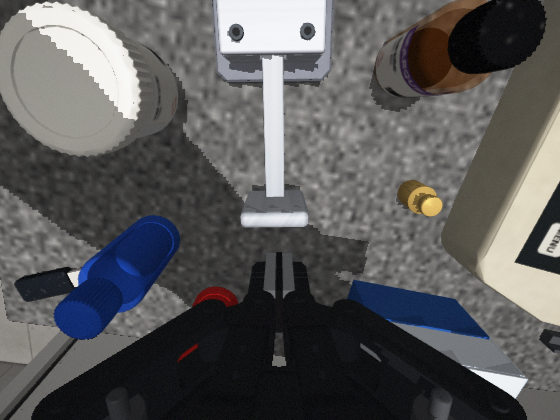

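View pics/s6c.png

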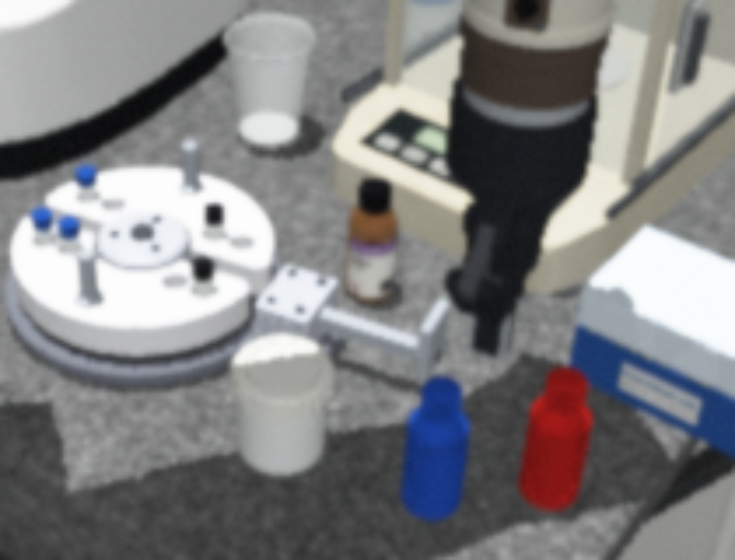

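The fingertips (279,270) stand behind the plate (275,218), centred on it and clear of the red bottle. I'll push now, in stages.

```bash
python3 -m inch '[[0.008,0,0.001,0,1],[0.014,0,0.001,0,1],[0.02,0,0.001,0,1],[0.026,0,0.001,0,1],[0.032,0,0.001,0,1],[0.038,0,0.001,0,1],[0.044,0,0.001,0,1],[0.05,0,0.001,0,1],[0.056,0,0.001,0,1],[0.056,0,0.001,0,1]]'; python3 - <<'E'
from h import *
import cv2
o,p,r=tf();print(p,o['ft_force'])
cv2.imwrite("pics/wrist7.png",bot.camera("wrist")[:,:,::-1])
for rr in (.165,.150,.147,.144):
  T=np.array([.5275+.182*rr,-.193-.983*rr]);print(rr,T.round(4),r.inv().apply([*(T-p[:2]),.042-p[2]]).round(4))
E
```

```text
clock: 10.25
eef_pos: [0.5605, -0.3663, 0.045]
tool_rot: [0.647, 0.762, 0.0, -0.001]
ft_force: [0.4, 0.2, 0.3]
grip_width: -0.0002
[ 0.56047116 -0.36626563  0.04496706] [0.38581765 0.16273867 0.33861993]
0.165 [ 0.5575 -0.3552] [ 0.0114 -0.0011  0.003 ]
0.15 [ 0.5548 -0.3405] [ 0.0264 -0.0014  0.003 ]
0.147 [ 0.5543 -0.3375] [ 0.0294 -0.0015  0.003 ]
0.144 [ 0.5537 -0.3346] [ 0.0324 -0.0015  0.003 ]
```

View pics/wrist7.png

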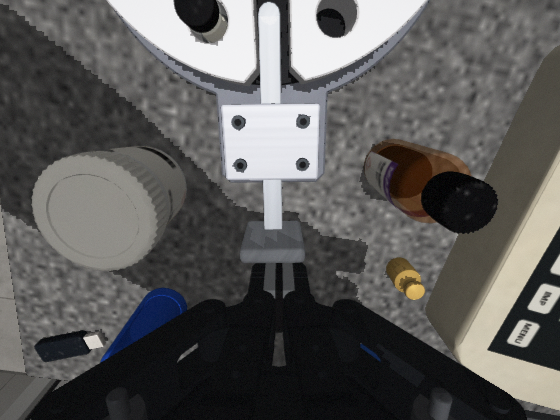

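The bar nose is in the slot at (268,10), centred. I'll continue to the stop.

```bash
python3 -m inch '[[0.006,0,0,0,1],[0.012,0,0,0,1],[0.018,-0.001,0,0,1],[0.022,-0.001,0,0,1],[0.025,-0.001,0,0,1],[0.027,-0.001,0,0,1],[0.029,-0.001,0,0,1],[0.029,-0.001,0,0,1]]'; python3 - <<'E'
from h import *
import cv2
o,p,r=tf();print(p,o['ft_force'])
cv2.imwrite("pics/wrist8.png",bot.camera("wrist")[:,:,::-1])
E
```

```text
clock: 11.3
eef_pos: [0.5549, -0.3388, 0.0453]
tool_rot: [0.647, 0.762, 0.0, -0.0]
ft_force: [1.1, -1.6, -0.7]
grip_width: 0.0001
[ 0.55490249 -0.33876249  0.04530637] [ 1.06900131 -1.60344641 -0.71961414]
```

View pics/wrist8.png

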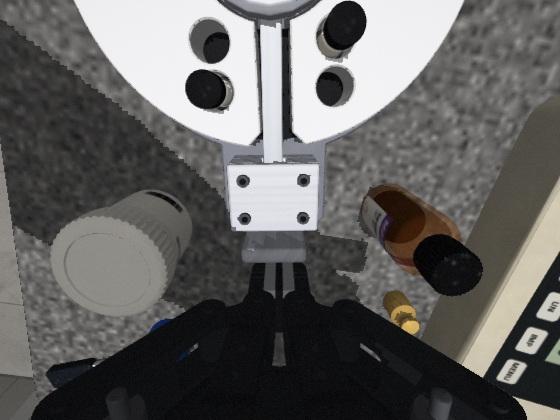

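```bash
python3 -m inch '[[0.001,0,0,0,1],[0.002,0,0,0,1],[0.002,0,0,0,1]]'; python3 -m inch '[[0.001,0,0,0,1],[0.002,0,0,0,1],[0.002,0,0,0,1]]'
```

```text
clock: 11.72
eef_pos: [0.5547, -0.3371, 0.0454]
tool_rot: [0.648, 0.762, -0.0, 0.0]
ft_force: [1.1, -2.3, -0.1]
grip_width: -0.0
clock: 12.1
eef_pos: [0.5546, -0.337, 0.0455]
tool_rot: [0.648, 0.762, -0.001, 0.001]
ft_force: [1.8, -7.2, -2.8]
grip_width: -0.0001
```

Resistance is rising and the TCP has stopped at the predicted home distance. I'll press a little more to confirm the stop.

```bash
python3 -m inch '[[0.002,0,0,0,1],[0.002,0,0,0,1],[0.002,0,0,0,1]]'; python3 - <<'E'
from h import *
import cv2
im=bot.camera("wrist")[:,:,::-1];cv2.imwrite("pics/w9.png",cv2.resize(im[0:300,160:400],None,fx=2,fy=2,interpolation=cv2.INTER_CUBIC))
E
```

```text
clock: 12.48
eef_pos: [0.5546, -0.3369, 0.0456]
tool_rot: [0.648, 0.761, -0.002, 0.003]
ft_force: [2.0, -11.3, -4.7]
grip_width: 0.0002
```

View pics/w9.png

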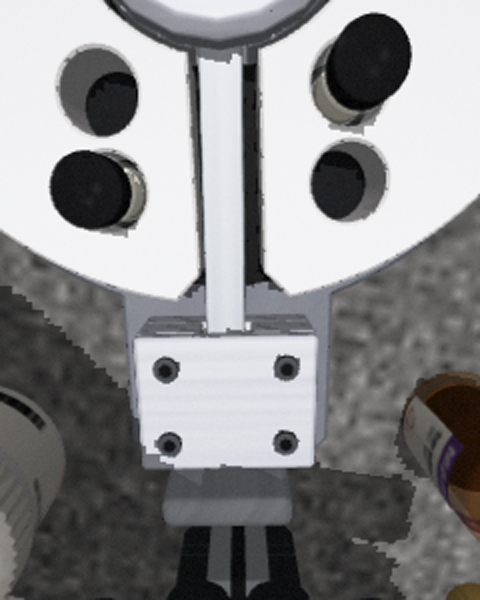

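It is at a hard stop: the force rose from 2 to 11 N with no motion, and the bar enters the hub. I'll retreat and check.

```bash
python3 -m inch '[[-0.01,0,0,0,1],[-0.025,0,0,0,1],[-0.04,0,0,0,1],[-0.05,0,-0.03,0,1],[-0.05,0,-0.09,0,1],[-0.05,0,-0.14,0,1],[-0.05,0,-0.16,0,1],[-0.05,0,-0.16,0,1]]'; python3 - <<'E'
from h import *
import cv2
o,p,r=tf();print(p,o['ft_force'])
for n in("wrist","scene"):
    c=wcal() if n=="wrist" else bot.calibration(n)
    im=bot.camera(n)[:,:,::-1];cv2.imwrite(f"pics/{n}10.png",im)
    for t,z in(("bar_top",.062),("gate",.031),("weight",0),("jar",0)):
      for d in bot.spot_point(n,t)[:1]:
        q=ray(c,np.array(d['point'])*[560,420],z);print(n,t,d['score'],q.round(4),np.hypot(*(q[:2]-[.5275,-.193])).round(4))
im=cv2.imread("pics/scene10.png");cv2.imwrite("pics/s10c.png",cv2.resize(im[150:310,190:400],None,fx=3.5,fy=3.5,interpolation=cv2.INTER_CUBIC))
E
```

```text
clock: 13.52
eef_pos: [0.5632, -0.3837, 0.2079]
tool_rot: [0.648, 0.762, 0.0, 0.002]
ft_force: [-0.1, 0.3, 0.3]
grip_width: 0.0001
[ 0.56321204 -0.38367472  0.20786239] [-0.06360599  0.33425247  0.27979491]
wrist bar_top 0.56 [ 0.5456 -0.32    0.062 ] 0.1283
wrist gate 0.92 [ 0.5423 -0.2766  0.031 ] 0.0849
wrist weight 0.64 [ 0.6452 -0.3773 -0.    ] 0.2186
wrist jar 0.6 [ 0.4697 -0.346   0.    ] 0.1636
scene bar_top 0.43 [ 0.5497 -0.3307  0.062 ] 0.1394
scene gate 0.84 [ 0.5386 -0.2724  0.031 ] 0.0801
scene weight 0.56 [ 0.6548 -0.3835  0.    ] 0.2291
scene jar 0.7 [ 0.4676 -0.3502  0.    ] 0.1682
```

View pics/wrist10.png

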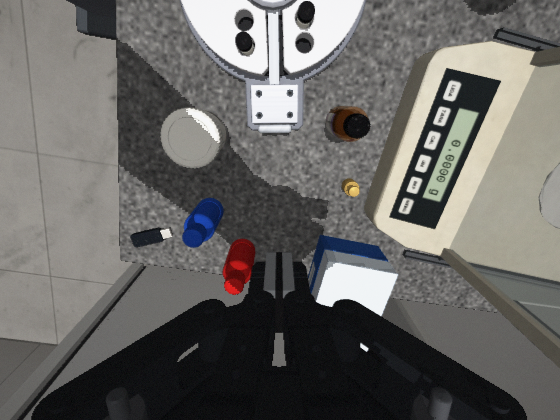

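View pics/s10c.png

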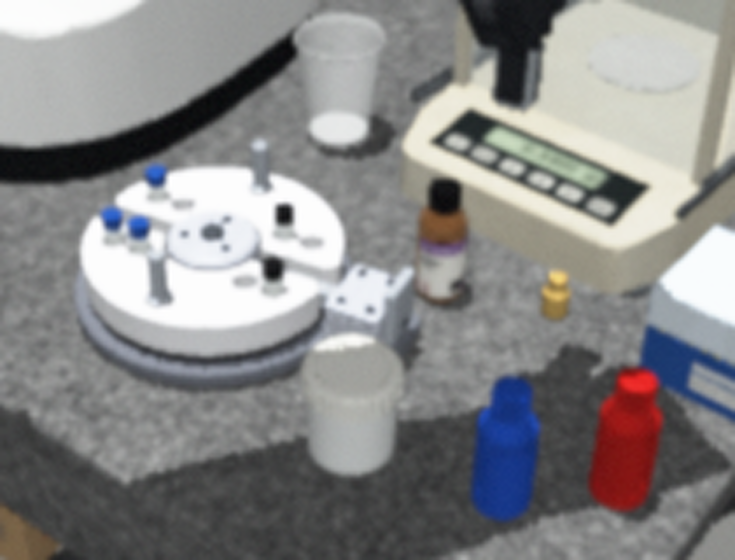

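The plate is flush with the guide block, at (275,128) in the wrist view. All five vials are standing, the other things are where they were, and the hand is clear. I'm handing the job in.

```bash
python3 -c "
from workcell import bot
print(bot.job_done())"
```

```text
the job is handed in; nothing more can be done
None
```

The carousel is locked and the job is handed in at about 14 s on the robot's clock. I pushed the robot-side peg round about 59° clockwise until a slot faced the bar. I then pushed the bar by its end plate to its stop, and the hand finished about 0.2 m above the bench, touching nothing.

**Slot alignment:** measured in the wrist picture before the push, the slot was within about 1° of the bar's line. The networks' single-point angles scattered more, by up to about 8°, so I went by the measured slot edges. The bar entered without catching.

**Bar home:** at the stop the force rose from about 2 N to 11 N with no further motion. The fingertip was at the expected home distance. The last pictures show the plate against the guide block and the bar running to the hub.

**Plate position:** the networks' low-scoring estimates of the plate's distance from the axis were 128 and 139 mm, against 136 mm when home. That fits home only roughly, so I relied on the stop and the pictures.

**Other things:** all five vials are standing. The jar, dropper, weight and look-alike bottles show no displacement.

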